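# Set the iris of a dental-lab light base and switch its lamp on

### The job

Push the iris lever of the light base round its arc until its pointer stands at the one long mark of the scale; push it, do not pinch it. Only then press the lamp button on the base fully down and let it come up again. Leave the tooth bridge on the light plate, the jar, the dish and the plaster model where they are.

Things in the scene. Friction and masses are not known exactly. Their poses are not given: they have to be found in the camera images.
- light: Light base, a white low box fixed to the bench, 250 (x) x 310 (y) x 40 mm high. Origin on the iris axis at bench height; z up. The box reaches 125 mm to -x and +x, 125 mm to -y and 185 mm to +y of the origin. A round milky white light plate (76 mm across, top 52 mm above the bench) lies on the iris axis; round it a dark steel iris ring (100 mm across, top 50 mm above the bench).
- iris_axis (a point): Centre of the light plate's top, on the iris axis, 52 mm above the bench.
- iris (a joint): Angle of iris ring and lever (rad). At 0 the lever points along the light base's -x; grows counter-clockwise seen from above; stops at -1.35 and +1.35. It starts 0.5 to 2 rad clockwise of the long mark, so must be pushed counter-clockwise. Stiff: about 0.1 N m of friction (1.3 N at the tab), no spring, stays where it is left.
- tab (a point): Middle of the lever's upright tab, the part to push: 75 mm from the iris axis, aluminium, 16 mm radially, 13 mm tangentially (two cheeks side by side), 36 mm tall, from 50 to 86 mm above the bench. The lever arm below it is 12 mm wide, its top 50 mm above the bench.
- pointer (a point): Tip of the lever's 4 mm wide pointer, 95 mm from the iris axis, 46 mm above the bench.
- long_mark (a point): Inner end of the one long mark (black, 23 mm long radially, 4 mm wide), 95 mm from the iris axis, 44 mm above the bench. It is the middle one of five marks on the aluminium scale; the other four are 10 mm long, 0.2 rad (19 mm) apart. The scale is fixed to the base but clamped at a different angle round the iris axis each time.
- lamp_button_top (a point): Centre of the top of the round grey lamp button (28 mm across, in a black housing), on the base's wide +y end, 60 mm to -x and 145 mm to +y of the iris axis.
- lamp_button (a joint): Travel of the lamp button (m): 0 up, 0.006 fully down (about 5 N); a spring raises it again.
- bridge: Loose three-unit white ceramic tooth bridge, 11 x 31 x 9 mm, 15 g, lying on the light plate. Origin centre of its underside.
- jar: Loose amber jar with white cap, 38 mm across, 45 mm tall, on top of the base near its +x +y corner. Origin centre of its underside.
- dish: Loose small white ceramic dish, 56 mm across, 32 mm tall, on the bench beyond the base's +y end. Origin centre of its underside.
- model: Loose plaster dental model, 50 x 62 x 25 mm, on the bench beside the base's -y end. Origin centre of its underside.

How it is judged:
On the way, in this order (a step that is already met when the one before it is completed fails the run):
1. the pointer stands at the long mark, at rest (horizontal distance between pointer and long_mark below 0.005 m and velocity of joint iris between -0.03 and 0.03 rad/s), for 0.3 s.
2. the lamp button is pressed down (value of joint lamp_button above 0.0045 m), for 0.05 s.
At the end, for the whole second after the job is handed in: The pointer tip is within 5 mm of the inner end of the long mark and at rest, the lamp button has been pressed and is up again, and the bridge, jar, dish and model are within 12 mm of where they were (all of step 1 and value of joint lamp_button below 0.0015 m and distance of each of model, bridge, jar, dish from where it was at the start of the episode below 0.012 m); the robot touches nothing.
It fails at once if a bystander is moved by more than 12 mm (distance of any of model, bridge, jar, dish from where it was at the start of the episode above 0.012 m).
It fails at once if the lever's tab is pinched (fingers press both of its cheeks at once) (contact force between the fingers and iris_c0 above 1 N and contact force between the fingers and iris_c1 above 1 N).
It fails at once if the lamp button is pressed while the pointer is not at the long mark (value of joint lamp_button above 0.003 m and horizontal distance between pointer and long_mark above 0.006 m).
It also fails if it takes over 48 s, if anything falls off the work surface, if the arm or the gripper's body presses on something with over 40 N, if the wrist force passes 120 N, or if a joint passes its speed limit or range.

### The arm

A 6-joint arm with a two-finger parallel gripper is mounted at the origin on the work surface. World frame = base frame: x ahead of the robot, y to its left, z up, the work surface at z = 0. Lengths are in m, angles in rad, forces in N, time in s.
With the tool pointing down it reaches from about 0.3 to 0.875 m from the base axis. Payload 6.4 kg.
Tool frame: the origin (TCP) lies midway between the tips of the shut fingers; the grasp point (between the pads) lies 19 mm behind it; z points along the fingers, y is the direction in which the jaws open and shut (so a half turn about z gives the same grasp; the last joint's range is limited). The gripper opens to 85 mm and grips with 20 to 120 N. Pads are 22 mm wide; open, the fingers measure 114 mm over their backs; the gripper's body (76 mm by 85 mm) begins 54 mm behind the grasp point. The pads swing forward as they close: fully open they stand 13 mm farther back than shut.
Start: joints at [-1.318, 0.181, 1.607, -0, 1.354, -0.206], TCP at [0.255, -0.516, 0.231] pointing down, gripper open.
Joint ranges: [-2.99, 2.99], [-0.89, 2.07], [0.3, 2.58], [-1.14, 4.28], [0, 2.63], [-3.12, 3.12]. Speed limits (rad/s): [2.57, 2.57, 3.01, 3.14, 3.14, 3.14].

### API

Orientations are given as a unit quaternion [w, x, y, z].
In Python, from bench import ctrl, optics, ticket gives the robot as it stands. The module is installed in compiled form; this text tells all that it offers.
- The arm moves only by the tool step_arm, never from a script. Its argument "targets" is text: rows parted by semicolons, each of 6 numbers parted by spaces: the shift along the tool's x, y, z in mm, then the turn, a rotation vector about the tool's x, y, z in rad. In form: dx dy dz rx ry rz; .... A call has 1 to 8 rows; each row is the pose to reach, as a shift and turn from the pose commanded when the call began, along the tool's axes at that moment; what a row does not reach only later rows make up. A row lasts 1/8 s, in which the tool goes at most 62.5 mm and 10.7 degrees, less where a joint would pass 70% of its speed; a pose out of reach is approached as far as the arm can. A call with a gripper value outside its range is refused whole. "grip" is the opening in per cent of the stroke, from 0 (shut) to 100 (fully open), set as the call begins (left out, the last holds). The fingers move at their own pace and stop on an object; the grip force is fixed at half the most. Time passes only in rows, so rows that repeat a pose let the fingers close. It gives the time, the measured TCP pose, the force and the opening at its end, in the units of the state.
- ctrl.get_obs(): the state, without advancing time (a new reading comes with each control period).
- optics.camera(name): name is "side" or "top"; returns a dict with "image" (480x640x3 uint8, red, green, blue), "mtx" (3x3 intrinsics, pixels), "xyz" and "orientation" of the camera in the world. Camera axes: x right, y up, looking along -z (the intrinsics and any distortion apply to the point x, -y, -z); pixel columns grow to the right and rows downward; lengths in m; the calibration is good to about 2 mm. A picture is of the moment at which its call begins. There is no depth.
- ticket.hand_in(): hands the job in, once; it reports no verdict.
The state is a dict: "time_s": time; "q": joint angles; "dq": joint speeds; "joint_efforts": joint torques, N m; "eef_pos": TCP position; "eef_rot": TCP orientation; "wrist_force": force on the tool from outside, world axes, zero at the start; "torque": the same for the moment, N m; "opening": opening from 0.0 (shut) to 1.0 (fully open).
Only numpy, scipy, OpenCV 4.12 (cv2) and the standard library are available. Lean on these libraries where they do the work, as an engineer would, in place of code of your own. Each camera call takes 0.05 s, during which the arm holds its last target.

## Working session

There is one attempt and no reset: what is moved stays moved. The work goes in short steps, Python scripts to look and compute and a tool call to move; the robot and the scene stay as the last step left them, time stands still between calls to the robot, and variables do not carry over. Pictures are saved under pics/ and viewed, and the job is handed in when it is done.

Besides the shell and the picture viewer there is one more tool, called after "Call:" by a JSON object that holds its "fn" and its "kwargs", one argument or row to a line. step_arm: Moves the arm, as the interface text tells. Its arguments: {"type":"object","properties":{"targets":{"type":"string"},"grip":{"type":"number"}},"required":["targets"]}

```bash
mkdir -p pics; cat > h.py <<'E'
import numpy as np,cv2
from scipy.spatial.transform import Rotation as R
from bench import ctrl,optics,ticket
def cam(n,f=None):
    c=optics.camera(n)
    if f: cv2.imwrite(f,c['image'][:,:,::-1])
    return c
def rot(o):
    o=np.array(o,float)
    return o if o.shape==(3,3) else R.from_quat(o[[1,2,3,0]]).as_matrix()
def px2z(c,u,v,z):
    K=np.array(c['mtx']);d=np.linalg.inv(K)@[u,v,1];d=rot(c['orientation'])@[d[0],-d[1],-d[2]]
    p=np.array(c['xyz']);return p+d*(z-p[2])/d[2]
def proj(c,P):
    q=rot(c['orientation']).T@(np.array(P)-np.array(c['xyz']));q=np.array(c['mtx'])@[q[0],-q[1],-q[2]];return q[:2]/q[2]
E
python3 - <<'E'
from h import *
for n in('top','side'):
    c=cam(n,f'pics/{n}0.png');print(n,{k:v for k,v in c.items() if k!='image'})
print(ctrl.get_obs())
E
```

```text
top {'mtx': array([[433.23186079,   0.        , 315.18491952],
       [  0.        , 433.23186079, 238.47800251],
       [  0.        ,   0.        ,   1.        ]]), 'xyz': array([0.55231701, 0.02789   , 0.74378286]), 'orientation': array([-0.69567467, -0.04452305,  0.05010663,  0.71522289])}
side {'mtx': array([[590.02346115,   0.        , 311.66670983],
       [  0.        , 590.02346115, 235.86014961],
       [  0.        ,   0.        ,   1.        ]]), 'xyz': array([ 0.59544068, -0.77509631,  0.86940969]), 'orientation': array([ 0.9273469 ,  0.3734846 , -0.01120566, -0.02028328])}
{'time_s': 0.1, 'q': array([-1.31827821e+00,  1.81489048e-01,  1.60785501e+00,  2.24001464e-05,
        1.35383626e+00, -2.06276972e-01]), 'dq': array([-0.00098022, -0.00108597, -0.00196636, -0.00109402,  0.00184764,
       -0.00049564]), 'joint_efforts': array([ 6.74839030e-04, -4.45870042e+01, -3.52239811e+01, -1.66355239e-04,
        4.07257990e-03, -1.23176758e-05]), 'eef_pos': array([ 0.25456028, -0.51504449,  0.23048733]), 'eef_rot': array([-7.93871436e-04,  9.73803807e-01,  2.27388465e-01, -7.41952643e-06]), 'wrist_force': array([-0.11194004,  0.5490532 ,  0.37145253]), 'torque': array([-0.0251109 ,  0.03972171, -0.0258483 ]), 'opening': 0.9987891406577218}
```

View pics/top0.png

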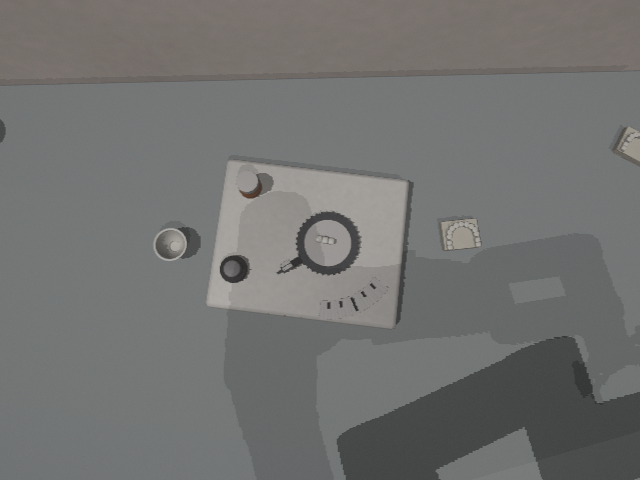

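View pics/side0.png

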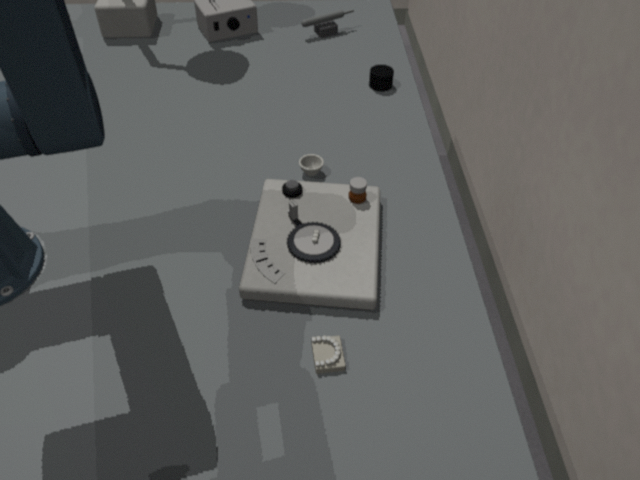

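```bash
python3 - <<'E'
from h import *
i=cv2.imread('pics/top0.png');cv2.imwrite('pics/topz.png',cv2.resize(i[190:330,200:400],(800,560),interpolation=cv2.INTER_CUBIC))
i=cv2.imread('pics/side0.png');cv2.imwrite('pics/sidez.png',cv2.resize(i[170:310,235:395],(800,560*5//4-100),interpolation=cv2.INTER_CUBIC))
E
```

```text
(no output)
```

View pics/topz.png

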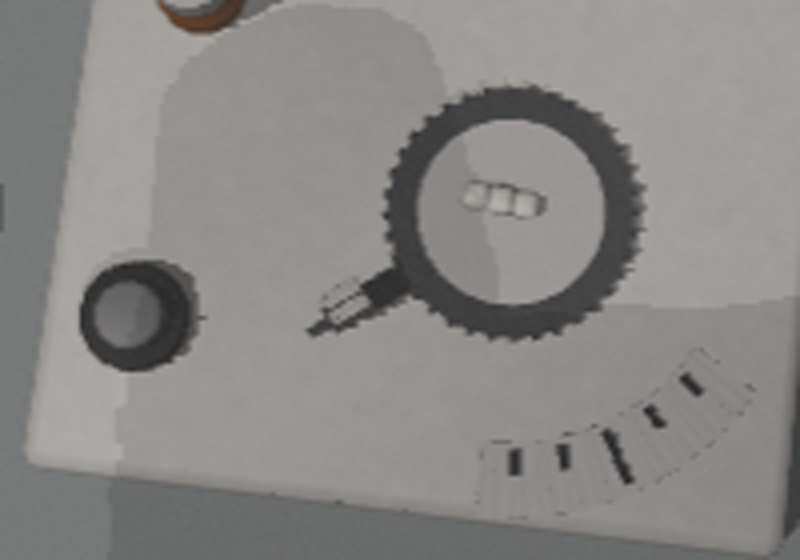

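View pics/sidez.png

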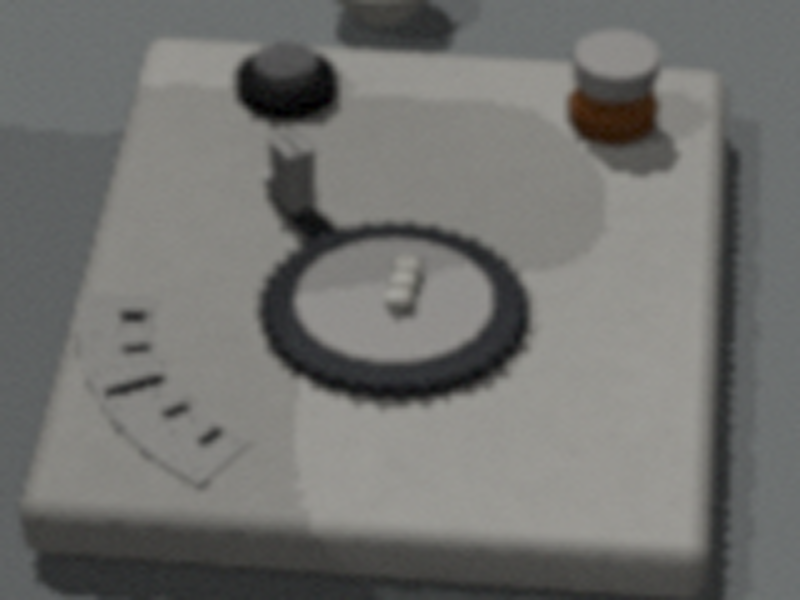

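```bash
cat > m.py <<'E'
from h import *
c=optics.camera('top');s=optics.camera('side')
O=px2z(c,327.75,243,.052);print('axis top',O,'side',px2z(s,235+394/5,170+300/4.286,.052))
P=px2z(c,277.2,273.2,.046);L=px2z(c,351.5,298.2,.044);L2=px2z(c,357,310.5,.044)
Ls=px2z(s,235+160/5,170+379/4.286,.044)
for n,p in(('ptr',P),('long',L),('long out',L2),('long side',Ls)):
    d=(p-O)[:2];print(n,p,np.hypot(*d),np.arctan2(d[1],d[0]))
# base yaw from corners of top (z .04)
for n,(u,v) in dict(tl=(230,161),tr=(408,181),br=(392,327),bl=(207,305)).items(): print(n,px2z(c,u,v,.04))
# button: triangulate
us,ut=(235+287/5,170+62/4.286),(200+128/4,190+314/4)
for z in(.05,.055,.06,.065,.07,.08): print(z,px2z(c,*ut,z)[:2],px2z(s,*us,z)[:2])
E
python3 m.py
```

```text
axis top [0.63754801 0.00109218 0.052     ] side [ 0.63975892 -0.0011408   0.052     ]
ptr [0.5916323  0.08364445 0.046     ] 0.0944623153237706 2.0783884066638274
long [ 0.54848998 -0.03438572  0.044     ] 0.09586456060324149 -2.7624936398477775
long out [ 0.528821   -0.04239574  0.044     ] 0.11710149647428206 -2.761109112425187
long side [ 0.55039328 -0.0374763   0.044     ] 0.09530726408492968 -2.7249690879498893
tl [0.78206376 0.16015669 0.04      ]
tr [ 0.73971505 -0.1368099   0.04      ]
br [ 0.50111885 -0.09763505  0.04      ]
bl [0.54419448 0.19743012 0.04      ]
0.05 [0.60091639 0.15541747] [0.60271313 0.16328063]
0.055 [0.60056614 0.15449839] [0.60266875 0.1575547 ]
0.06 [0.60021589 0.15357932] [0.60262437 0.15182877]
0.065 [0.59986564 0.15266025] [0.60258    0.14610284]
0.07 [0.59951539 0.15174117] [0.60253562 0.1403769 ]
0.08 [0.5988149  0.14990303] [0.60244687 0.12892504]
```

```bash
cat >> h.py <<'E'
def rows(targets):
    o=ctrl.get_obs();T=rot(o['eef_rot']);p=np.array(o['eef_pos'])
    out=[]
    for x,y,z,phi in targets:
        G=np.array([[np.cos(phi),np.sin(phi),0],[np.sin(phi),-np.cos(phi),0],[0,0,-1]])
        d=T.T@(np.array([x,y,z])-p)*1000; r=R.from_matrix(T.T@G).as_rotvec()
        out.append(' '.join('%.0f'%v for v in d)+' '+' '.join('%.3f'%v for v in r))
    print('; '.join(out))
E
python3 - <<'E'
from h import *
rows([(.6296,.0817,.20,.507)])
E
```

```text
601 -369 31 -0.001 -0.000 -0.048
```

Call:
{"fn": "step_arm", "kwargs": {
  "targets": "45 -28 2 0 0 0; 95 -58 5 0 0 0; 145 -89 8 0 0 0; 195 -120 10 0 0 0; 245 -150 12 0 0 0; 295 -181 15 0 0 0; 345 -212 18 0 0 0; 395 -242 20 0 0 0",
  "grip": 0
}}

```text
time_s: 1.2
eef_pos: [0.5023, -0.1218, 0.2113]
eef_rot: [0.0, 0.974, 0.227, 0.0]
wrist_force: [0.4, -0.5, -0.0]
opening: 0.001
```

```bash
python3 - <<'E'
from h import *
rows([(.6296,.0817,.20,.507)])
E
```

```text
204 -126 11 0.000 -0.000 -0.048
```

Call:
{"fn": "step_arm", "kwargs": {
  "targets": "45 -28 2 0 0 -0.02; 90 -56 5 0 0 -0.048; 135 -83 8 0 0 -0.048; 180 -111 10 0 0 -0.048; 204 -126 11 0 0 -0.048; 204 -126 11 0 0 -0.048; 204 -126 11 0 0 -0.048"
}}

```text
time_s: 2.08
eef_pos: [0.6283, 0.0793, 0.1999]
eef_rot: [0.0, 0.968, 0.251, -0.0]
wrist_force: [-0.2, -0.5, -0.3]
opening: 0.003
```

```bash
python3 - <<'E'
from h import *
o=ctrl.get_obs();print(o['eef_pos'],o['q'])
rows([(.6296,.0817,.062,.507)])
c=cam('side','pics/s1.png');i=c['image'][130:310,215:395,::-1];cv2.imwrite('pics/s1z.png',cv2.resize(i,(600,600),interpolation=cv2.INTER_CUBIC))
print(proj(c,o['eef_pos']))
E
```

```text
[0.62828747 0.07925855 0.19990787] [-6.14109723e-02  3.35762323e-01  1.48124874e+00 -4.24629945e-04
  1.32548362e+00  1.00263954e+00]
2 -1 138 -0.000 0.001 -0.000
[306.04141354 152.33859697]
```

View pics/s1z.png

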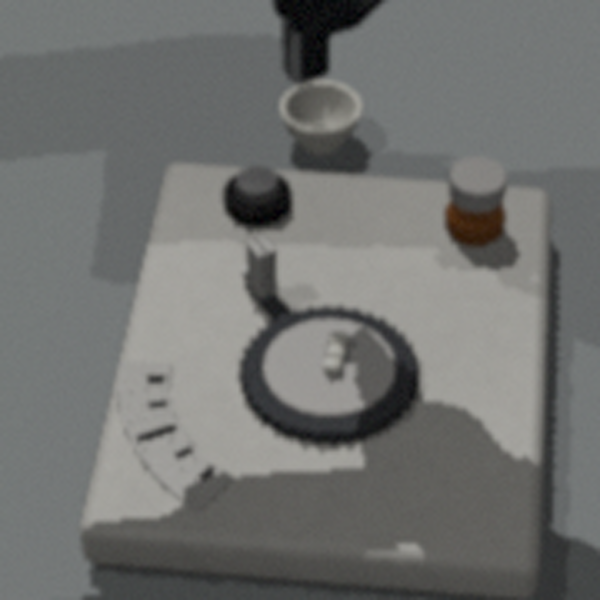

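The picture shows the shut fingers above and clear of the tab, with the fingertip at about (307,152) in the full image, as projected. I can go down beside the tab.

Call:
{"fn": "step_arm", "kwargs": {
  "targets": "2 -1 35 0 0 0; 2 -1 70 0 0 0; 2 -1 105 0 0 0; 2 -1 125 0 0 0; 2 -1 138 0 0 0; 2 -1 138 0 0 0"
}}

```text
time_s: 2.88
eef_pos: [0.6298, 0.0812, 0.062]
eef_rot: [-0.0, 0.968, 0.25, -0.0]
wrist_force: [0.0, 0.0, -0.0]
opening: -0.0
```

```bash
python3 - <<'E'
from h import *
o=ctrl.get_obs();print(o['eef_pos'],o['wrist_force'])
for n in('top','side'):
  c=cam(n);v=c['image'][190:330,200:400] if n=='top' else c['image'][170:310,215:415];cv2.imwrite(f'pics/{n}2.png',cv2.resize(v[:,:,::-1],(800,560),interpolation=cv2.INTER_CUBIC))
E
```

```text
[0.62980629 0.08121446 0.06203431] [ 0.0338831   0.04111912 -0.01818716]
```

View pics/side2.png

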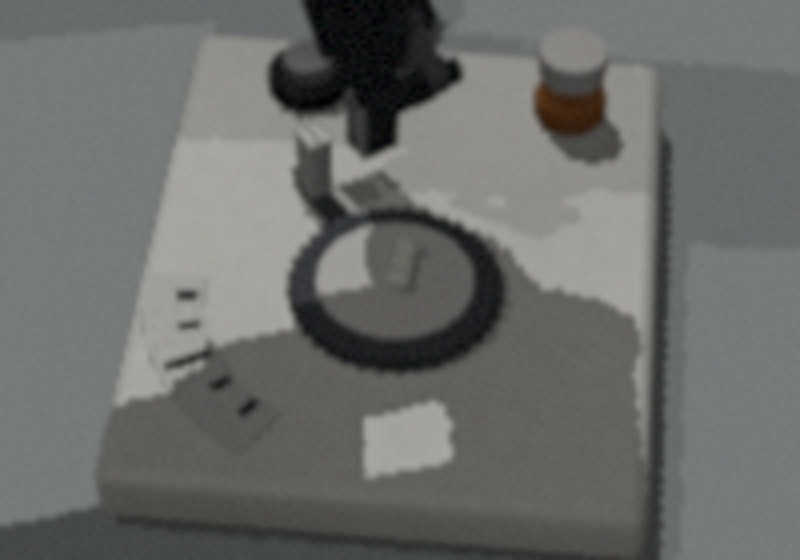

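View pics/top2.png

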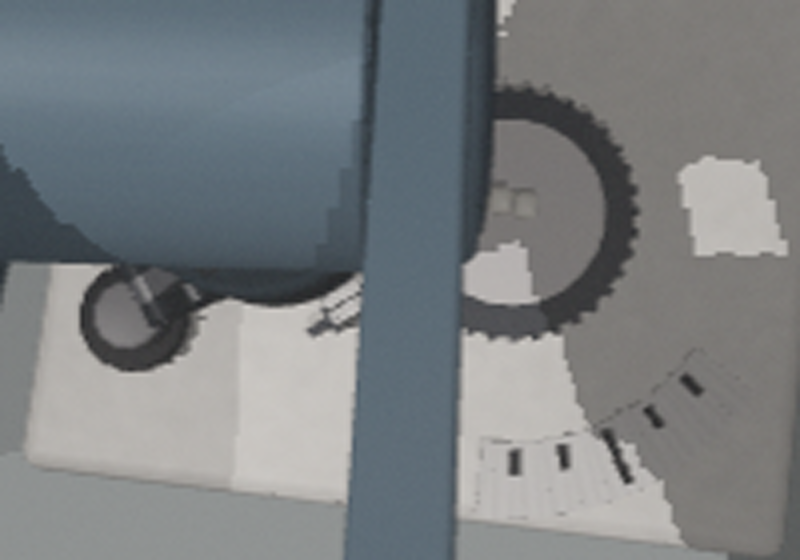

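```bash
cat >> h.py <<'E'
O=np.array([.638,.0006])
def arc(th,d=.0175,z=.062,r=.075):
    f=th-np.pi/2;p=O+r*np.array([np.cos(th),np.sin(th)])+d*np.array([np.cos(f),np.sin(f)]);return(p[0],p[1],z,f)
E
python3 - <<'E'
from h import *
rows([arc(2.078,.025),arc(2.078,.018)]+[arc(2.078+.08*k) for k in range(1,7)])
E
```

```text
-8 -1 1 0.001 -0.002 -0.001; -15 -1 1 0.001 -0.002 -0.001; -22 -2 1 0.001 -0.002 -0.081; -28 -3 1 0.001 -0.002 -0.161; -34 -3 1 0.001 -0.001 -0.241; -40 -3 1 0.001 -0.001 -0.321; -46 -2 1 0.001 -0.001 -0.401; -52 -1 1 0.001 -0.001 -0.481
```

Call:
{"fn": "step_arm", "kwargs": {
  "targets": "-8 -1 0 0 0 0; -15 -1 0 0 0 0; -22 -2 0 0 0 -0.08; -28 -3 0 0 0 -0.16; -34 -3 0 0 0 -0.24; -40 -3 0 0 0 -0.32; -46 -2 0 0 0 -0.40; -52 -1 0 0 0 -0.48"
}}

```text
time_s: 3.98
eef_pos: [0.5844, 0.057, 0.0631]
eef_rot: [0.001, 0.88, 0.475, 0.001]
wrist_force: [1.8, 0.1, -0.2]
opening: 0.001
```

```bash
python3 - <<'E'
from h import *
o=ctrl.get_obs();print(o['eef_pos'],o['wrist_force'],o['q'])
for n in('top','side'):
  c=cam(n);v=c['image'][190:330,200:400] if n=='top' else c['image'][170:310,215:415];cv2.imwrite(f'pics/{n}3.png',cv2.resize(v[:,:,::-1],(800,560),interpolation=cv2.INTER_CUBIC))
rows([arc(2.558+.08*k) for k in range(1,9)])
E
```

```text
[0.58442447 0.05697646 0.06310651] [ 1.75409441  0.05991085 -0.23438933] [-1.04935531e-01  4.07592583e-01  1.69277719e+00  2.81787235e-04
  1.03900989e+00  4.76281144e-01]
-6 0 1 0.001 -0.000 -0.080; -12 -1 1 0.001 -0.000 -0.160; -18 -1 1 0.001 -0.000 -0.240; -24 -0 1 0.001 -0.000 -0.320; -30 0 1 0.001 -0.000 -0.400; -36 2 1 0.001 -0.000 -0.480; -42 3 1 0.001 -0.000 -0.560; -48 6 1 0.001 -0.000 -0.640
```

View pics/side3.png

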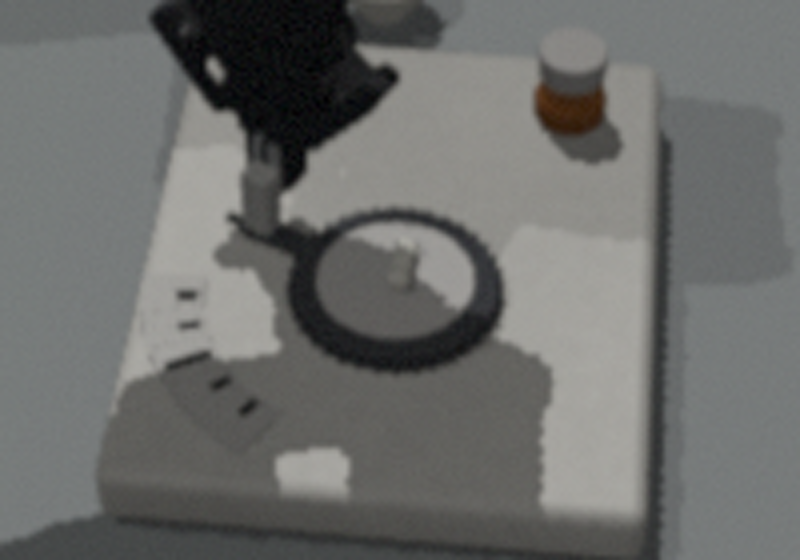

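View pics/top3.png

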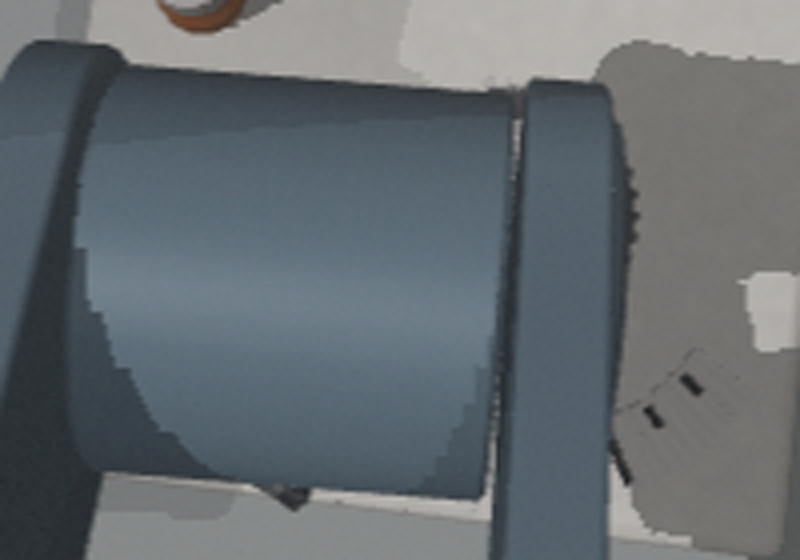

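The lever is moving: the fingers are behind the tab and the side view has the pointer tip at about (273,224). I'll keep pushing.

Call:
{"fn": "step_arm", "kwargs": {
  "targets": "-6 0 0 0 0 -0.08; -12 -1 0 0 0 -0.16; -18 -1 0 0 0 -0.24; -24 0 0 0 0 -0.32; -30 0 0 0 0 -0.40; -36 2 0 0 0 -0.48; -42 3 0 0 0 -0.56; -48 6 0 0 0 -0.64"
}}

```text
time_s: 5.08
eef_pos: [0.5621, 0.0141, 0.0624]
eef_rot: [-0.0, 0.687, 0.727, 0.0]
wrist_force: [-0.8, 2.3, 0.7]
opening: 0.0
```

```bash
cat > look.py <<'E'
import sys
from h import *
k=sys.argv[1]
o=ctrl.get_obs();print(o['eef_pos'],o['wrist_force'])
c=cam('side');v=c['image'][200:300,235:335];cv2.imwrite(f'pics/side{k}.png',cv2.resize(v[:,:,::-1],(600,600),interpolation=cv2.INTER_CUBIC))
E
python3 look.py 4; python3 -c "
from h import *
s=optics.camera('side');p=px2z(s,215+232/4,170+218/4,.046);d=p[:2]-O;print(np.hypot(*d),np.arctan2(d[1],d[0]))
rows([arc(3.198+.05*k) for k in range(1,6)])"
```

```text
[0.56208234 0.0141025  0.06241853] [-0.81177598  2.31186735  0.6561551 ]
0.09078754556325727 2.5680010974216425
-3 -1 0 -0.000 -0.000 -0.052; -7 -2 0 -0.000 -0.000 -0.102; -11 -2 0 -0.000 -0.000 -0.152; -15 -2 0 -0.000 -0.000 -0.202; -19 -2 0 -0.000 -0.000 -0.252
```

View pics/side4.png

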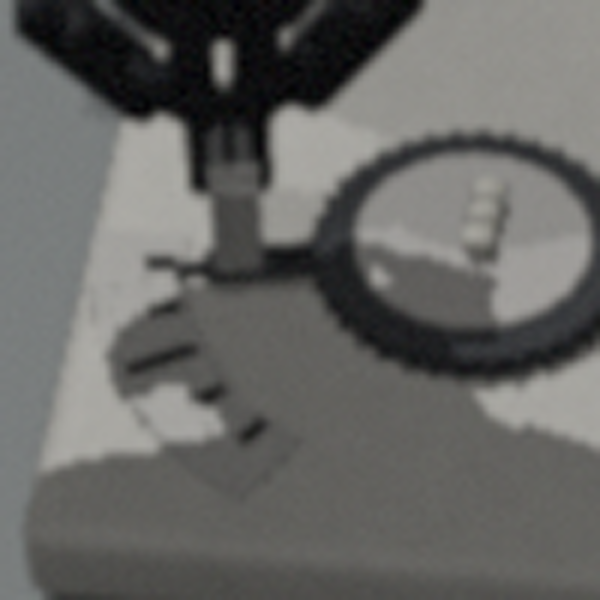

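```bash
python3 -c "
from h import *
s=optics.camera('side')
def f(n,u,v,z):
  p=px2z(s,235+u/6,200+v/6,z);d=p[:2]-O;d2=p[:2]-np.array([.6397,-.0011]);print(n,p,np.hypot(*d),np.arctan2(d[1],d[0])%6.283,np.hypot(*d2),np.arctan2(d2[1],d2[0])%6.283)
f('ptr',148,263,.046);f('long in',195,350,.044);f('long out',128,370,.044)
for th in (3.198,3.521): print(th,(proj(s,[*(O+.095*np.array([np.cos(th),np.sin(th)])),.046])-[235,200])*6)
"
```

```text
ptr [ 0.53627542 -0.00134682  0.046     ] 0.10174320311313652 3.1605431568850495 0.1034248700709068 3.1437938136762056
long in [ 0.55132611 -0.03727872  0.044     ] 0.0945894323422507 3.5534196227876973 0.09549264001914884 3.529975768344755
long out [ 0.53061904 -0.04473983  0.044     ] 0.11656059165406035 3.540932320540037 0.11748655832455995 3.5219725452224
3.198 [169.52291123 270.18374079]
3.521 [189.69970499 339.44091892]
```

Call:
{"fn": "step_arm", "kwargs": {
  "targets": "-3 -1 0 0 0 -0.05; -7 -2 0 0 0 -0.10; -11 -2 0 0 0 -0.15; -15 -2 0 0 0 -0.20; -19 -2 0 0 0 -0.25; -19 -2 0 0 0 -0.25"
}}

```text
time_s: 5.98
eef_pos: [0.5617, -0.0052, 0.0623]
eef_rot: [0.0, 0.592, 0.806, -0.0]
wrist_force: [0.6, 0.2, 1.0]
opening: 0.0
```

```bash
python3 look.py 5; python3 -c "
from h import *
rows([arc(3.448+.03*k) for k in range(1,6)])"
```

```text
[ 0.56166679 -0.00520869  0.06231624] [0.55440289 0.20924198 0.98654738]
-2 -1 0 0.000 0.000 -0.033; -4 -1 0 0.000 0.000 -0.063; -7 -2 0 0.000 0.000 -0.093; -9 -2 0 0.000 0.000 -0.123; -11 -2 0 0.000 0.000 -0.153
```

View pics/side5.png

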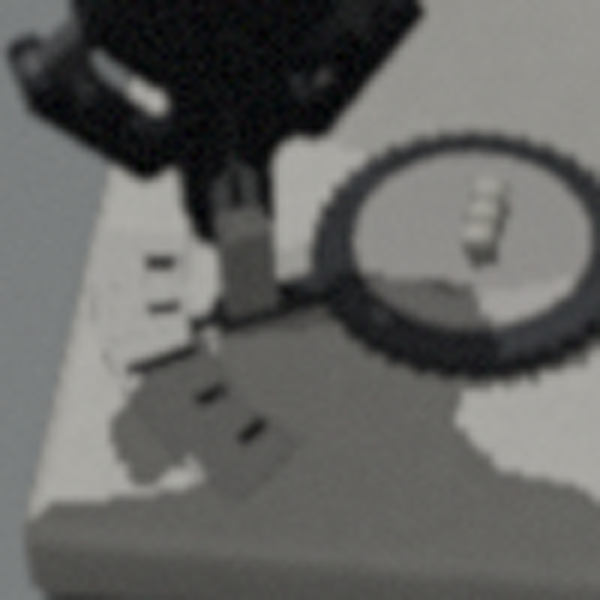

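Call:
{"fn": "step_arm", "kwargs": {
  "targets": "-2 -1 0 0 0 -0.03; -4 -1 0 0 0 -0.06; -6 -2 0 0 0 -0.09; -7 -2 0 0 0 -0.10; -7 -2 0 0 0 -0.10"
}}

```text
time_s: 6.65
eef_pos: [0.5619, -0.0128, 0.0623]
eef_rot: [0.0, 0.55, 0.835, -0.0]
wrist_force: [-0.1, 0.9, -0.6]
opening: 0.003
```

```bash
python3 look.py 6;python3 -c "
from h import *
s=optics.camera('side')
for u,v in((192,325),):
  p=px2z(s,235+u/6,200+v/6,.046);d=p[:2]-O;print(np.hypot(*d),np.arctan2(d[1],d[0])%6.283)"
```

```text
[ 0.56190469 -0.01276747  0.06230309] [-0.14224767  0.89068818 -0.60880788]
0.09228703451626578 3.462640112846962
```

View pics/side6.png

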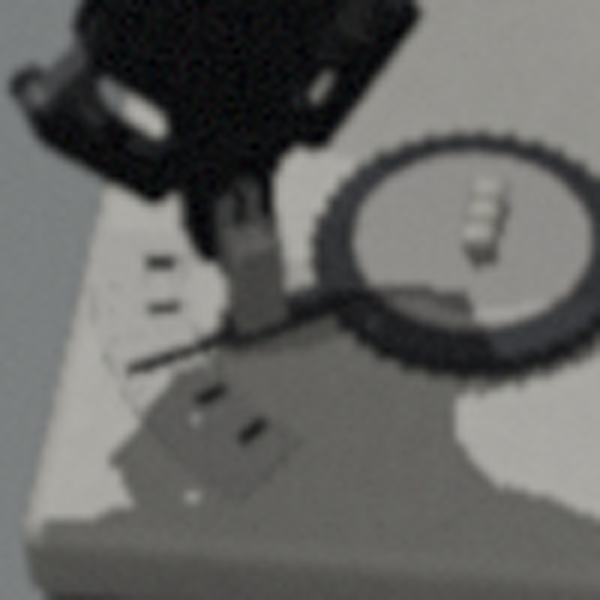

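The pointer and the long mark now form one straight line from (230,335) to (128,370) in the crop. I'll back off and rise so I can check with both cameras.

Call:
{"fn": "step_arm", "kwargs": {
  "targets": "6 0 0 0 0 0; 15 0 0 0 0 0; 15 0 -35 0 0 0; 15 0 -80 0 0 0; 15 0 -120 0 0 0; 15 0 -150 0 0 0; 75 0 -150 0 0 0; 115 0 -150 0 0 0"
}}

```text
time_s: 7.75
eef_pos: [0.5154, 0.0949, 0.2128]
eef_rot: [0.0, 0.55, 0.835, 0.0]
wrist_force: [-0.1, -0.7, -0.9]
opening: 0.005
```

```bash
python3 look.py 7; python3 -c "
from h import *
o=ctrl.get_obs();print(o['eef_pos'],o['q'])
c=cam('top');cv2.imwrite('pics/top7.png',cv2.resize(c['image'][220:320,290:410,::-1],(720,600),interpolation=cv2.INTER_CUBIC))"
```

```text
[0.51539253 0.09492471 0.21275195] [-0.05423022 -0.67283398 -0.94138457]
[0.51324234 0.09869774 0.21227965] [-0.03910434  0.08258244  1.7567197   0.00288405  1.30397642 -0.44839758]
```

View pics/side7.png

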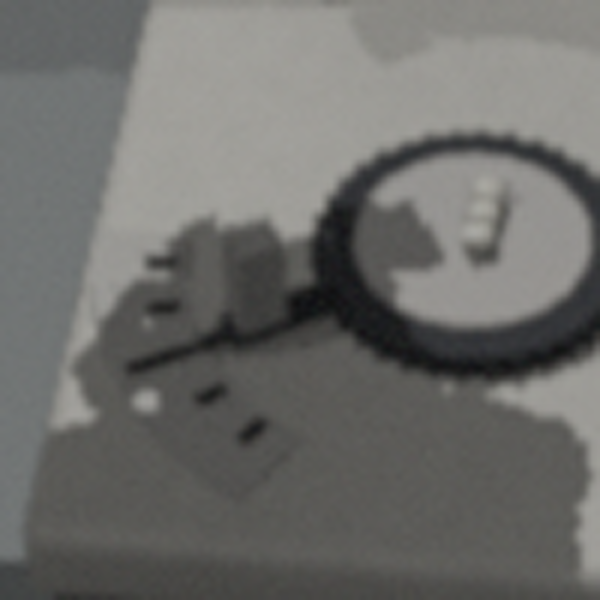

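View pics/top7.png

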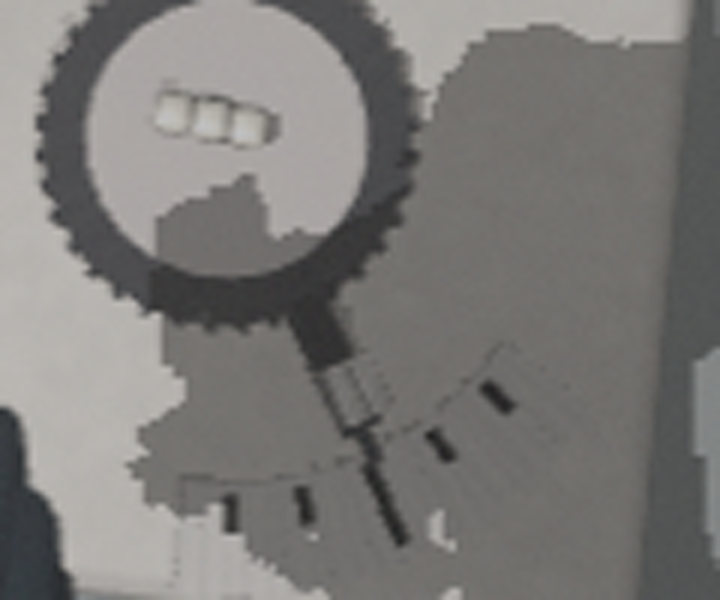

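The top view has the pointer tip at (373,460) and the inner end of the mark at (371,466), so they are in line to about 1.5 mm. Next is the button.

```bash
python3 -c "
from h import *
T=rot(ctrl.get_obs()['eef_rot']);f=np.arctan2(T[1,0],T[0,0]);print(f)
rows([(.600,.1535,.2,f),(.6,.1535,.085,f)])"
```

```text
1.9808636389867322
18 101 12 -0.000 -0.001 0.000; 18 101 127 -0.000 -0.001 0.000
```

Call:
{"fn": "step_arm", "kwargs": {
  "targets": "9 50 6 0 0 0; 18 101 12 0 0 0; 18 101 40 0 0 0; 18 101 75 0 0 0; 18 101 105 0 0 0; 18 101 120 0 0 0; 18 101 127 0 0 0; 18 101 127 0 0 0"
}}

```text
time_s: 8.85
eef_pos: [0.6025, 0.1495, 0.0857]
eef_rot: [0.0, 0.55, 0.835, 0.0]
wrist_force: [-0.1, -0.2, 0.8]
opening: 0.001
```

```bash
python3 -c "
from h import *
o=ctrl.get_obs();print(o['eef_pos'],o['wrist_force'])
c=cam('side');cv2.imwrite('pics/side8.png',cv2.resize(c['image'][150:250,245:345,::-1],(600,600),interpolation=cv2.INTER_CUBIC))"
```

```text
[0.60248742 0.14947819 0.0857269 ] [-0.10440303 -0.21558371  0.78600761]
```

View pics/side8.png

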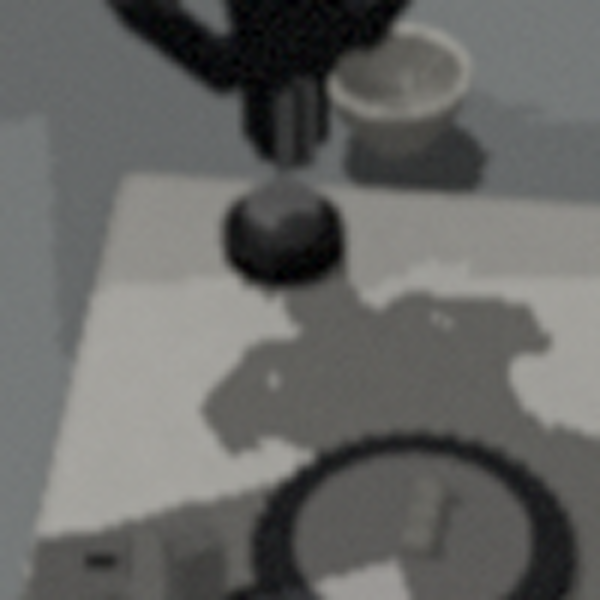

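Call:
{"fn": "step_arm", "kwargs": {
  "targets": "5 -1 0 0 0 0; 5 -1 10 0 0 0; 5 -1 18 0 0 0; 5 -1 22 0 0 0; 5 -1 22 0 0 0"
}}

```text
time_s: 9.52
eef_pos: [0.5989, 0.1537, 0.0627]
eef_rot: [-0.0, 0.55, 0.835, -0.0]
wrist_force: [0.6, 0.0, -0.2]
opening: 0.0
```

Call:
{"fn": "step_arm", "kwargs": {
  "targets": "0 0 1 0 0 0; 0 0 2 0 0 0; 0 0 3 0 0 0; 0 0 3 0 0 0"
}}

```text
time_s: 10.02
eef_pos: [0.5995, 0.1537, 0.0606]
eef_rot: [0.0, 0.55, 0.835, 0.0]
wrist_force: [-0.2, 0.1, 2.0]
opening: 0.001
```

Call:
{"fn": "step_arm", "kwargs": {
  "targets": "0 0 1 0 0 0; 0 0 2 0 0 0; 0 0 2 0 0 0"
}}

```text
time_s: 10.4
eef_pos: [0.5995, 0.1537, 0.0584]
eef_rot: [0.0, 0.55, 0.835, 0.0]
wrist_force: [0.9, -0.6, 3.4]
opening: -0.001
```

Call:
{"fn": "step_arm", "kwargs": {
  "targets": "0 0 1 0 0 0; 0 0 2 0 0 0; 0 0 2 0 0 0"
}}

```text
time_s: 10.78
eef_pos: [0.5995, 0.1537, 0.0565]
eef_rot: [0.0, 0.55, 0.835, 0.0]
wrist_force: [0.1, -0.6, 5.2]
opening: -0.0
```

Call:
{"fn": "step_arm", "kwargs": {
  "targets": "0 0 1 0 0 0; 0 0 2 0 0 0; 0 0 2 0 0 0"
}}

```text
time_s: 11.15
eef_pos: [0.5996, 0.1537, 0.0559]
eef_rot: [0.0, 0.55, 0.835, 0.0]
wrist_force: [-4.1, -1.6, 15.0]
opening: -0.0
```

The force rose at about the spring's rate to 5 N, then jumped to 15 N against a hard stop, so the button is fully down. Now I'll release it.

Call:
{"fn": "step_arm", "kwargs": {
  "targets": "0 0 -2 0 0 0; 0 0 -8 0 0 0; 0 0 -20 0 0 0; 0 0 -45 0 0 0; 0 0 -80 0 0 0; 0 0 -120 0 0 0; 0 0 -150 0 0 0; 0 0 -150 0 0 0"
}}

```text
time_s: 12.15
eef_pos: [0.6006, 0.154, 0.2075]
eef_rot: [0.002, 0.55, 0.835, 0.002]
wrist_force: [-0.3, -0.2, -0.4]
opening: 0.003
```

Call:
{"fn": "step_arm", "kwargs": {
  "targets": "30 0 0 0 0 0; 60 -40 0 0 0 0; 60 -90 0 0 0 0; 60 -140 0 0 0 0; 60 -140 0 0 0 0; 60 -140 0 0 0 0"
}}

```text
time_s: 12.9
eef_pos: [0.4469, 0.1536, 0.2039]
eef_rot: [-0.0, 0.55, 0.835, -0.0]
wrist_force: [0.5, 0.5, 0.6]
opening: 0.006
```

```bash
python3 -c "
from h import *
o=ctrl.get_obs();print(o['eef_pos'],o['wrist_force'],o['time_s'])
c=cam('side');cv2.imwrite('pics/side9.png',cv2.resize(c['image'][150:390,225:405,::-1],(450,600),interpolation=cv2.INTER_CUBIC))
c=cam('top','pics/top9f.png');cv2.imwrite('pics/top9.png',cv2.resize(c['image'][170:330,150:410,::-1],(780,480),interpolation=cv2.INTER_CUBIC))"
```

```text
[0.44692765 0.1535529  0.20386133] [0.45014737 0.53273574 0.57878656] 12.9
```

View pics/side9.png

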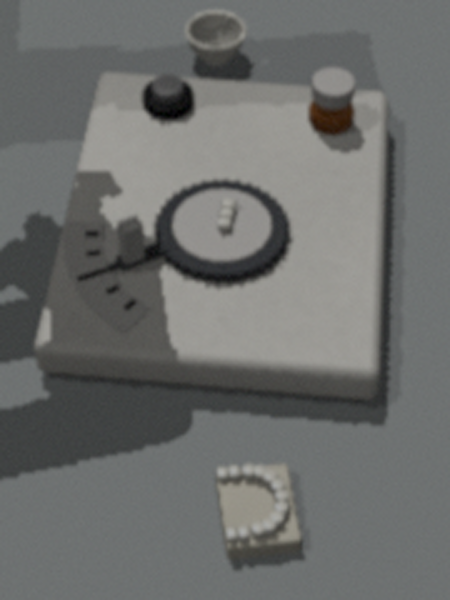

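View pics/top9.png

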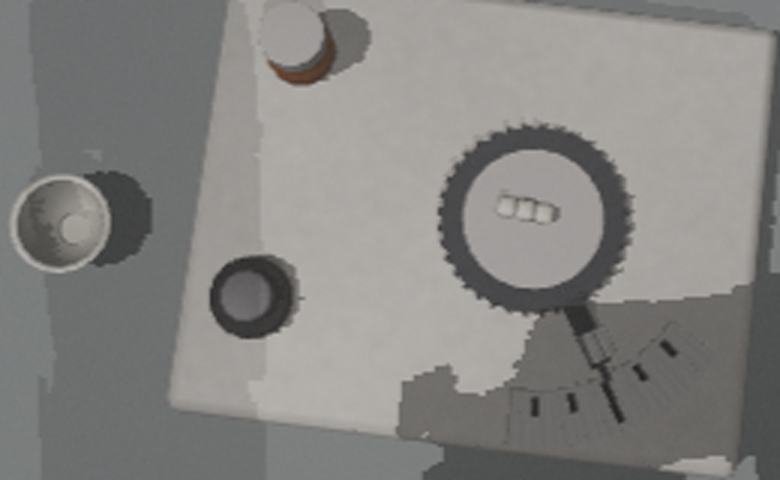

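The pointer still meets the long mark at about (606,380) in the top crop. The button is up, and the bridge, jar, dish and model are where they were. The arm is clear, so I'm handing in.

```bash
python3 -c "
from bench import ticket
print(ticket.hand_in())"
```

```text
the job is handed in; nothing more can be done
None
```

The job is handed in, and no verdict was given. I pushed the lever's tab with the shut fingers, counter-clockwise by about 1.44 rad, until the pointer met the long mark. Then I pressed the lamp button down to its stop and let it come up.

**Pointer:** in the last pictures it is in line with the long mark in both cameras, off by about 1.5 mm.

**Button:** the force rose steadily to about 5 N over roughly 6 mm, then jumped to 15 N at the hard stop. I had no direct reading of its travel, so "fully down" rests on that force and "up again" on the pictures.

**Other things:** by eye, the bridge, jar, dish and model had not moved. I did not measure their positions. The arm ended at z = 0.20 m, clear of everything, at about 13 s.

**Disagreements:** the two cameras put the iris axis and the long mark 2 to 4 mm apart, about 0.04 rad at the mark. While pushing, the side view put the pointer tip at a radius of 91 to 102 mm instead of 95 mm. So I judged the final alignment by pointer against mark in the same picture.

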